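Dock the vial rack and shut its gate

TASK

Push the white vial rack along the bench until it sits square in the corner of the aluminium docking fence, flush against both the back rail and the end stop. Then push the orange gate fully shut across its front. Only push: do not pick up or tip the rack, and leave the other things on the bench where they are.

Things in the scene. Friction and masses are not known exactly. Their poses are not given: they have to be found in the camera images.
- dock: Fixed L of two aluminium rails, 22 mm high, 12 mm thick; grey box 45 mm high behind it. Origin: inside corner, at bench level; x points away from the robot (within 7 degrees), y left, z up. Back rail: inner face at x = 0, from y = 0 to -310 mm. End stop: inner face at y = 0, from x = 0 to -86 mm. The rack belongs at x < 0, y < 0: docked, its origin is at (-45, -65) mm.
- rack: White vial rack, 90 (its x) x 130 (its y) x 40 mm high, blue caps fixed in it up to 48 mm; about 0.35 kg, loose, slides at 1 to 4 N. Origin: centre of its underside. Starts in front of the back rail, right of the end stop, axes within 20 degrees of the dock's. Docks with its long +x face along the back rail, its +y end at the end stop.
- gate (a joint): Angle q of the orange gate, a bar 115 mm long, 10 thick, 11 to 35 mm above the bench, on an upright pivot before the end stop. 0 = shut (at its own stop): points along the dock's -y, across the docked rack's front, 4 mm from it; 1.57 = open, along the dock's -x. It points along (-sin q, -cos q) in the dock's x, y; at most 1.8. No spring: under 1 N moves it, it stays where left.
- gate_pivot (a point): Pivot axis of the gate, at the bar's half height (23 mm above the bench); fixed to the dock at (-99, 10) mm in its frame.
- gate_end (a point): Free end of the gate's bar, on its centre line, at half height (23 mm).
- vial_red: Loose amber vial with a red cap, 15 mm across, 42 mm high, standing left of the end stop. Leave alone. Origin: centre of its underside.
- vial_green: Loose amber vial with a green cap, 15 mm across, 42 mm high, standing on the robot's side of the gate. Leave alone. Origin: centre of its underside.
- tip_box: Pipette tip box, white with a yellow lid, 85 x 120 x 62 mm high. Leave alone. Origin: centre of its underside.
- blue_box: Blue freezer box with a clear lid, 100 x 100 x 62 mm high. Leave alone. Origin: centre of its underside.
- bottle: Amber bottle with a blue cap, 70 mm across, 150 mm high. Leave alone. Origin: centre of its underside.
- beaker: Clear plastic beaker, 70 mm across, 80 mm high. Leave alone. Origin: centre of its underside.
Mind the look-alikes: they are no part of the job. What is shaped like the rack but purple or red is not meant.

How it is judged:
By the outcome, as a careful person would: the job done as asked, in the order asked, and still so for the second after the job is handed in, with the robot touching nothing.
It also fails if it takes over 72 s, if anything falls off the work surface, if the arm or the gripper's body presses on something with over 40 N, if the wrist force passes 120 N, or if a joint passes its speed limit or range.

ROBOT

A 6-joint arm with a two-finger parallel gripper is mounted at the origin on the work surface. World frame = base frame: x ahead of the robot, y to its left, z up, the work surface at z = 0. Lengths are in mm, angles in rad, forces in N, time in s.
With the tool pointing down it reaches from about 350 to 775 mm from the base axis. Payload 5.5 kg.
Tool frame: the origin (TCP) lies between the finger pads; the fingertips stand 8 mm ahead of it and the grasp point (between the pads) lies 11 mm behind it (env.tcp_to_tips is the distance from the TCP to the fingertips, in mm); z points along the fingers, y is the line along which they close (so a half turn about z gives the same grasp; the last joint's range is limited). The gripper opens to 85 mm and grips with 20 to 120 N. Pads are 22 mm wide; open, the fingers measure 114 mm over their backs; the gripper's body (76 mm by 85 mm) begins 54 mm behind the grasp point. The pads swing forward as they close: fully open they stand 13 mm farther back than shut.
Start: joints at [1.114, 0.313, 0.046, 1.304, 0, 1.431], TCP at [179.153, 546.42, 239.323] pointing down, gripper open.
Joint ranges: [-2.76, 2.76], [-0.86, 1.69], [-1.03, 1.26], [-2.2, 2.34], [-1.47, 1.5], [-3.14, 3.14]. Speed limits (rad/s): [2.57, 2.57, 3.14, 3.14, 3.14, 3.14].

INTERFACE

Orientations are given as a unit quaternion [x, y, z, w].
In Python, from bench import monitor, eyes, order, env gives the robot as it stands. The module is installed in compiled form; this text tells all that it offers.
- The arm moves only by the tool move_arm, never from a script. Its arguments are lists of equal length, an entry for each row: "dp": the shift along the tool's x, y, z in mm, a list of three; "yaw": the turn about the tool's z in rad; "claw": the opening, from 0 (shut) to 1 (fully open). A call has 1 to 12 rows; each row shifts and turns the commanded pose from where the row before left it, along the tool's axes as they then stand; what a row does not reach is not made up. A row lasts 1/10 s, in which the tool goes at most 50 mm and 8.59 degrees, less where a joint would pass 70% of its speed; a pose out of reach is approached as far as the arm can. A call is refused whole if a number of a shift passes 50 or a number of a turn 0.15, either way. A call with a gripper value outside its range is refused whole. The fingers move at their own pace and stop on an object; "newtons" is the grip in N (left out, the last holds). Time passes only in rows, so rows that do not move let the fingers close. It gives the time, the measured TCP pose, the force, the opening and the grip force at its end, in the units of the state.
- monitor.observe(): the state, without advancing time (a new reading comes with each control period).
- eyes.capture(name): name is "scene" or "top" or "wrist"; returns (picture, depth): 420x560x3 uint8, blue, green, red; 420x560 float32, mm along the optical axis (not along the pixel's ray), 0 where there is no reading.
- eyes.camera_model(name): a dict with "fx", "fy", "cx", "cy" (pixels), "dist_coeffs" ([k1, k2, p1, p2, k3] as OpenCV has them; the pictures are not rectified), "cam_to_world" (4x4, takes a point from camera to world coordinates). Camera axes: x right, y down, z forward; pixel columns grow to the right and rows downward; lengths in mm; the calibration is good to about 2 mm. A picture is of the moment at which its call begins: read the wrist's pose just before it. camera_model takes no time and is no camera call; for the wrist camera it gives the pose at the moment of the call.
- order.sign_off(): hands the job in; it is judged then, once.
The state is a dict: "clock": time; "qpos": joint angles; "qvel": joint speeds; "tau": joint torques, N m; "tcp_pos": TCP position; "orientation": TCP orientation; "contact_force": force on the tool from outside, world axes, zero at the start; "moment": the same for the moment, N m; "finger_gap": finger opening in mm; "gripper_force": force on a finger pad.
Only numpy, scipy, OpenCV 4.12 (cv2) and the standard library are available. Lean on these libraries where they do the work, as an engineer would, in place of code of your own. Each camera call takes 0.05 s, during which the arm holds its last target. There are 200 camera calls.

## Working session

There is one attempt and no reset: what is moved stays moved. The work goes in short steps, Python scripts to look and compute and a tool call to move; the robot and the scene stay as the last step left them, time stands still between calls to the robot, and variables do not carry over. Pictures are saved under pics/ and viewed, at most 10 in all, crops included, and the job is handed in when it is done.

Besides the shell and the picture viewer there is one more tool, called after "Emit:" as name(argument=value, ...), one argument or row to a line, values as JSON. move_arm: Moves the arm, as the interface text tells. Its arguments: {"type":"object","properties":{"dp":{"type":"array","items":{"type":"array","items":{"type":"number"}}},"yaw":{"type":"array","items":{"type":"number"}},"claw":{"type":"array","items":{"type":"number"}},"newtons":{"type":"number"}},"required":["dp","yaw","claw"]}

```bash
mkdir -p pics; python3 - <<'E'
from bench import monitor, eyes, order, env
import cv2, numpy as np
for n in ("top","scene"):
    p,d=eyes.capture(n); cv2.imwrite(f"pics/{n}0.png",p); np.save(f"{n}0.npy",d)
    m=eyes.camera_model(n); print(n,{k:np.round(v,3).tolist() for k,v in m.items()})
s=monitor.observe(); print(s)
E
```

```text
top {'fx': 407.194, 'fy': 407.194, 'cx': 278.999, 'cy': 213.521, 'dist_coeffs': [-0.08, 0.0, 0.0, 0.0, 0.0], 'cam_to_world': [[0.002, -0.991, 0.136, 402.932], [-1.0, -0.006, -0.027, 6.565], [0.028, -0.136, -0.99, 1230.826], [0.0, 0.0, 0.0, 1.0]]}
scene {'fx': 411.441, 'fy': 411.441, 'cx': 279.632, 'cy': 210.602, 'dist_coeffs': [-0.028, 0.0, 0.0, 0.0, 0.0], 'cam_to_world': [[-0.316, 0.572, -0.757, 1360.689], [0.949, 0.195, -0.249, 261.717], [0.005, -0.797, -0.604, 680.204], [0.0, 0.0, 0.0, 1.0]]}
{'clock': 0.1, 'qpos': array([1.11441215e+00, 3.13902998e-01, 4.50895094e-02, 1.30354952e+00,
       2.00279100e-05, 1.43118878e+00]), 'qvel': array([-0.00028303, -0.00071893,  0.00298017, -0.00017658,  0.00134581,
        0.00105676]), 'tau': array([ 2.45241106e-03, -4.81725061e+01,  2.99244833e+01,  1.26600396e-02,
       -1.21129347e-04, -8.51278600e-06]), 'tcp_pos': array([178.93566853, 546.00619273, 238.50942645]), 'orientation': array([ 1.57726857e-01,  9.87482468e-01, -7.45875007e-04, -2.39564961e-04]), 'contact_force': array([-0.96624978, -0.35039017,  0.26433756]), 'moment': array([-0.02367391, -0.01074887, -0.04294717]), 'gripper_force': 0.0, 'finger_gap': 85.5931291957755}
```

View pics/top0.png

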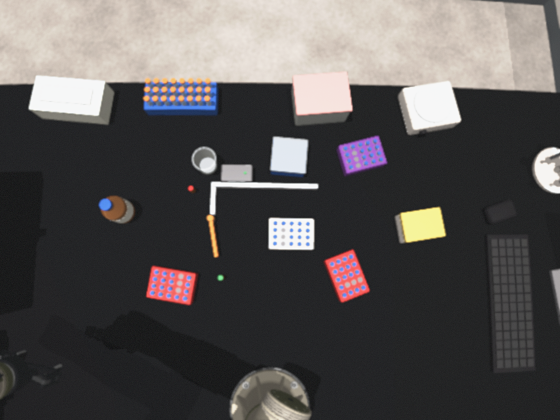

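View pics/scene0.png

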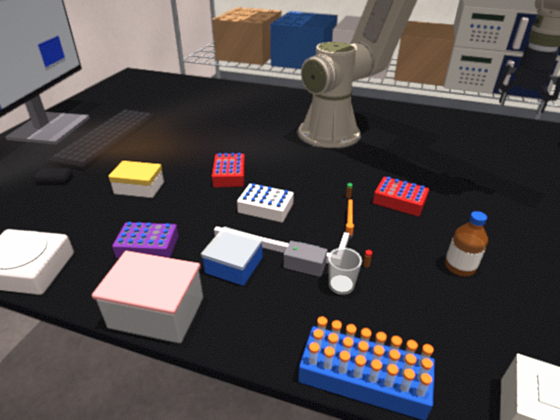

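Top view: the white rack is at (291,234). The look-alikes are purple (362,155), red (347,276) and red (172,285). Only (291,234) is white and in front of the rail, so it is the one meant. The dock corner is at about (215,188), the gate runs from (210,217) to (216,256), the green vial is at (220,278) and the red vial at (191,188). I'll measure these and confirm with a crop.

```bash
cat > h.py <<'E'
from bench import monitor, eyes, order, env
import cv2, numpy as np
def ray(m,uv,z):
    K=np.array([[m["fx"],0,m["cx"]],[0,m["fy"],m["cy"]],[0,0,1]])
    n=cv2.undistortPoints(np.float64(uv).reshape(-1,1,2),K,np.array(m["dist_coeffs"])).reshape(-1,2)
    T=np.array(m["cam_to_world"]); d=np.c_[n,np.ones(len(n))]@T[:3,:3].T; o=T[:3,3]
    return (o+d*((z-o[2])/d[:,2])[:,None])[:,:2]
def rect(mask):
    c=max(cv2.findContours(mask.astype(np.uint8),cv2.RETR_EXTERNAL,cv2.CHAIN_APPROX_NONE)[0],key=cv2.contourArea)
    return c.reshape(-1,2)
def wrect(m,c,z):
    w=ray(m,c,z); return cv2.minAreaRect(w.astype(np.float32))
def roi(mask,x0,y0,x1,y1):
    o=np.zeros_like(mask); o[y0:y1,x0:x1]=mask[y0:y1,x0:x1]; return o
E
python3 - <<'E'
from h import *
p=cv2.imread("pics/top0.png"); m=eyes.camera_model("top"); h=cv2.cvtColor(p,cv2.COLOR_BGR2HSV)
H,S,V=cv2.split(h)
rk=cv2.morphologyEx(((V>120)&(S<255)).astype(np.uint8),cv2.MORPH_CLOSE,np.ones((3,3)))
print("rack",wrect(m,rect(roi(rk,260,205,325,262)),40))
fen=(V>150)&(S<60)
L=roi(fen,207,178,325,213)
# inner faces: lower edge of back rail, right edge of end stop (subpixel by threshold)
c=rect(L); print(c.min(0),c.max(0))
lo=[(x,max(np.nonzero(L[:,x])[0])+.5) for x in range(225,312)]
w=ray(m,lo,22); b=np.polyfit(w[:,1],w[:,0],1); print("back x=",b, w[0],w[-1])
ri=[(max(np.nonzero(L[y,:])[0])+.5,y) for y in range(193,210)]
w=ray(m,ri,22); e=np.polyfit(w[:,0],w[:,1],1); print("end y=",e)
y=(e[0]*b[1]+e[1])/(1-e[0]*b[0]); x=b[0]*y+b[1]; th=-np.arctan(b[0]);print("corner",x,y,"yaw",th)
g=roi((H>8)&(H<22)&(S>150)&(V>120),195,205,230,262); print("gate",wrect(m,rect(g),35))
R=np.array([[np.cos(th),-np.sin(th)],[np.sin(th),np.cos(th)]]); print("pivot pred",R@[-99,10]+[x,y])
print("docked rack",R@[-45,-65]+[x,y])
print("vials",ray(m,[(220.5,278),(191,188)],42))
rd=(((H<8)|(H>172))&(S>150)&(V>100)); print("redrack",wrect(m,rect(roi(rd,140,260,205,310)),40), wrect(m,rect(roi(rd,320,245,375,305)),40))
cv2.imwrite("pics/crop0.png",cv2.resize(p[165:315,140:380],None,fx=3.3,fy=3.3,interpolation=cv2.INTER_CUBIC))
E
```

```text
rack ((507.16668701171875, -62.190147399902344), (91.48368072509766, 135.8387451171875), 0.3041122257709503)
[210 178] [317 212]
back x= [1.52981441e-02 6.47276846e+02] [649.90412817 136.3225927 ] [ 645.64172744 -123.84151098]
end y= [2.38041583e-02 1.49507888e+02]
corner 649.8006703732572 164.97584607811376 yaw -0.015296950832430808
gate ((500.7582092285156, 169.2145538330078), (123.6007308959961, 18.674278259277344), 8.703516960144043)
pivot pred [550.96521653 176.48901519]
docked rack [603.81167217 100.67178676]
vials [[377.08225753 142.06667708]
 [640.70038929 235.00992599]]
redrack ((356.48992919921875, 285.59637451171875), (134.80459594726562, 94.38140106201172), 80.83931732177734) ((384.6399841308594, -224.64027404785156), (134.51092529296875, 95.90503692626953), 21.10728645324707)
```

View pics/crop0.png

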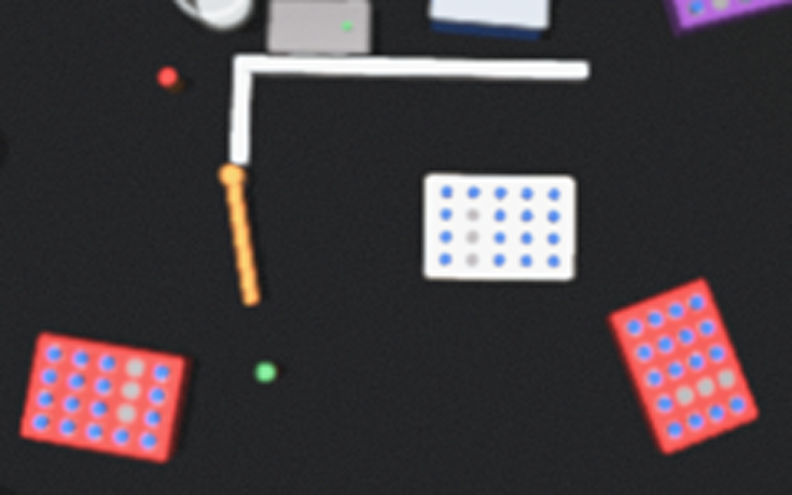

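The crop confirms it: the white rack with blue caps at crop (500,228) is square in front of the rail, the gate is open, and nothing lies in the way. Plan: push +x against the back rail, then +y along it to the end stop, then shut the gate.

Emit:
move_arm(
  dp=[
    [0,0,0],
    [0,0,0],
    [-25,-45,0],
    [-25,-45,0],
    [-25,-45,0],
    [-25,-45,0],
    [-25,-45,0],
    [-25,-45,0],
    [-25,-45,0],
    [-25,-45,0],
    [-25,-45,0],
    [-25,-45,0],
  ],
  yaw=[-0.15,-0.15,0,0,0,0,0,0,0,0,0,0],
  claw=[0.6,0.6,0.6,0.6,0.6,0.6,0.6,0.6,0.6,0.6,0.6,0.6],
)

```text
clock: 1.3
tcp_pos: [414.9, 103.4, 239.2]
orientation: [0.008, 1.0, 0.0, 0.0]
contact_force: [1.4, 0.1, 1.3]
finger_gap: 51.4
gripper_force: 0.0
```

Emit:
move_arm(
  dp=[
    [0,-40,0],
    [0,-40,0],
    [0,-40,0],
    [-12,-45,0],
    [0,0,45],
    [0,0,45],
    [0,0,45],
    [0,0,40],
    [0,0,25],
    [0,0,19],
    [0,0,0],
    [0,0,0],
  ],
  yaw=[0,0,0,0,0,0,0,0,0,0,0,0],
  claw=[0.6,0.6,0.6,0.6,0.6,0.6,0.6,0.6,0.6,0.6,0.6,0.6],
)

```text
clock: 2.5
tcp_pos: [423.5, -59.7, 20.3]
orientation: [0.008, 1.0, 0.0, -0.001]
contact_force: [-0.3, 0.4, -0.7]
finger_gap: 51.0
gripper_force: 0.0
```

```bash
python3 - <<'E'
from h import *
s=monitor.observe(); print(s["tcp_pos"],s["contact_force"])
p,d=eyes.capture("scene"); cv2.imwrite("pics/s1.png",cv2.resize(p[120:300,160:440],None,fx=2.8,fy=2.8))
E
```

```text
[423.54200091 -59.72636534  20.31427191] [-0.33741137  0.40415039 -0.6887217 ]
```

View pics/s1.png

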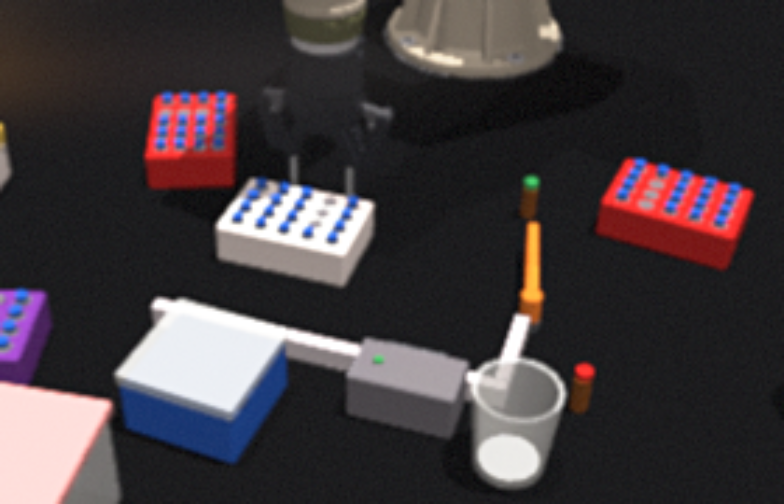

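The fingers stand centred behind the rack, clear of the red rack. Now the push toward the back rail.

Emit:
move_arm(
  dp=[
    [-12,0,0],
    [-8,0,0],
    [-8,0,0],
    [-10,0,0],
    [-10,0,0],
    [-10,0,0],
    [-10,0,0],
    [-10,0,0],
    [-10,0,0],
    [-10,0,0],
    [-8,0,0],
    [-4,0,0],
  ],
  yaw=[0,0,0,0,0,0,0,0,0,0,0,0],
  claw=[0.6,0.6,0.6,0.6,0.6,0.6,0.6,0.6,0.6,0.6,0.6,0.6],
)

```text
clock: 3.75
tcp_pos: [534.9, -61.8, 20.2]
orientation: [0.008, 1.0, -0.0, 0.0]
contact_force: [-2.7, -0.3, 1.2]
finger_gap: 51.5
gripper_force: 1.4
```

Emit:
move_arm(
  dp=[
    [-3,0,0],
    [-2,0,0],
    [-2,0,0],
  ],
  yaw=[0,0,0],
  claw=[0.6,0.6,0.6],
)

```text
clock: 4.05
tcp_pos: [540.7, -61.7, 20.2]
orientation: [0.008, 1.0, 0.0, -0.0]
contact_force: [-0.9, 0.7, 0.6]
finger_gap: 51.2
gripper_force: 0.7
```

Emit:
move_arm(
  dp=[
    [-2,0,0],
    [-2,0,0],
    [-2,0,0],
  ],
  yaw=[0,0,0],
  claw=[0.6,0.6,0.6],
)

```text
clock: 4.35
tcp_pos: [546.9, -61.9, 20.2]
orientation: [0.008, 1.0, 0.0, 0.0]
contact_force: [-1.0, 0.0, 0.0]
finger_gap: 51.3
gripper_force: 0.5
```

Emit:
move_arm(
  dp=[
    [-1.5,0,0],
    [-1.5,0,0],
  ],
  yaw=[0,0],
  claw=[0.6,0.6],
)

```text
clock: 4.55
tcp_pos: [548.3, -61.9, 20.2]
orientation: [0.008, 1.0, -0.0, -0.002]
contact_force: [-8.7, -0.5, 6.1]
finger_gap: 51.4
gripper_force: 4.3
```

Emit:
move_arm(
  dp=[
    [2,0,0],
    [10,0,0],
    [25,0,0],
    [0,0,-40],
    [0,0,-40],
    [0,0,-40],
    [0,-20,0],
    [0,0,0],
  ],
  yaw=[0,0,0,0,0,0,0,0],
  claw=[0.6,0.6,0.6,0.6,0.6,0.4,0.4,0.4],
)

```text
clock: 5.35
tcp_pos: [513.8, -83.0, 142.2]
orientation: [0.009, 1.0, -0.001, 0.002]
contact_force: [0.3, -0.2, -0.1]
finger_gap: 34.3
gripper_force: 0.0
```

```bash
python3 - <<'E'
from h import *
s=monitor.observe(); print(s["tcp_pos"],s["qpos"])
E
```

```text
[513.7933973  -82.96930455 142.23644966] [-3.14246634e-01  2.55309795e-01 -2.77099947e-01  1.03309057e+00
 -3.17160257e-04 -2.96017933e-01]
```

Emit:
move_arm(
  dp=[
    [0,0,0],
    [0,0,0],
    [0,0,0],
    [0,0,0],
    [0,0,0],
    [0,0,0],
    [0,0,0],
    [0,0,0],
    [0,0,0],
    [0,0,0],
    [0,0,0],
    [0,0,0],
  ],
  yaw=[0.14,0.14,0.14,0.14,0.14,0.14,0.14,0.14,0.14,0.14,0.14,0.03],
  claw=[0.4,0.4,0.4,0.4,0.4,0.4,0.4,0.4,0.4,0.4,0.4,0.4],
)

```text
clock: 6.55
tcp_pos: [511.6, -80.7, 139.3]
orientation: [0.714, 0.7, -0.0, -0.001]
contact_force: [-0.5, -0.3, -0.3]
finger_gap: 34.1
gripper_force: 0.0
```

Emit:
move_arm(
  dp=[
    [-30,30,0],
    [-30,30,0],
    [-30,26,0],
    [0,0,0],
  ],
  yaw=[0,0,0,0],
  claw=[0.4,0.4,0.4,0.4],
)

```text
clock: 6.95
tcp_pos: [599.4, -176.0, 138.6]
orientation: [0.714, 0.7, 0.0, 0.001]
contact_force: [-0.3, 0.4, -0.1]
finger_gap: 34.4
gripper_force: 0.0
```

```bash
python3 - <<'E'
from h import *
p,d=eyes.capture("wrist"); cv2.imwrite("pics/w1.png",p)
p,d=eyes.capture("top"); cv2.imwrite("pics/t1.png",p)
s=monitor.observe(); print(s["tcp_pos"],s["orientation"])
E
```

```text
[ 596.33025726 -172.62292458  138.653859  ] [ 7.13125361e-01  7.01035150e-01 -2.40480854e-04 -1.37091477e-03]
```

View pics/w1.png

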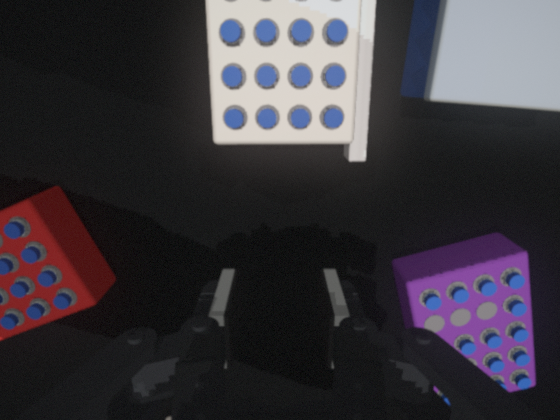

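The rack is flush along the rail, from (354,0) to (354,140), and the fingers line up with its end face at about (283,142). Going down and pushing along the rail.

Emit:
move_arm(
  dp=[
    [0,5,30],
    [0,0,40],
    [0,0,30],
    [0,0,18],
    [0,0,0],
    [10,0,0],
    [8,0,0],
    [8,0,0],
    [10,0,0],
    [12,0,0],
    [12,0,0],
    [12,0,0],
  ],
  yaw=[0,0,0,0,0,0,0,0,0,0,0,0],
  claw=[0.4,0.4,0.4,0.4,0.4,0.4,0.4,0.4,0.4,0.4,0.4,0.4],
)

```text
clock: 8.25
tcp_pos: [603.6, -100.0, 22.8]
orientation: [0.713, 0.701, 0.0, 0.001]
contact_force: [0.8, -2.8, 2.3]
finger_gap: 34.2
gripper_force: 1.4
```

Emit:
move_arm(
  dp=[
    [12,0,0],
    [12,0,0],
    [12,0,0],
    [12,0,0],
    [12,0,0],
    [12,0,0],
    [12,0,0],
    [10,0,0],
    [8,0,0],
    [4,0,0],
  ],
  yaw=[0,0,0,0,0,0,0,0,0,0],
  claw=[0.4,0.4,0.4,0.4,0.4,0.4,0.4,0.4,0.4,0.4],
)

```text
clock: 9.25
tcp_pos: [604.7, 6.2, 22.2]
orientation: [0.712, 0.702, -0.0, -0.0]
contact_force: [-0.5, -2.8, 1.7]
finger_gap: 34.0
gripper_force: 1.3
```

Emit:
move_arm(
  dp=[
    [4,0,0],
    [4,0,0],
    [3,0,0],
  ],
  yaw=[0,0,0],
  claw=[0.4,0.4,0.4],
)

```text
clock: 9.55
tcp_pos: [605.0, 16.3, 22.2]
orientation: [0.713, 0.701, -0.0, -0.0]
contact_force: [-0.5, -2.5, 0.4]
finger_gap: 34.1
gripper_force: 1.1
```

Emit:
move_arm(
  dp=[
    [2,0,0],
    [2,0,0],
  ],
  yaw=[0,0],
  claw=[0.4,0.4],
)

```text
clock: 9.75
tcp_pos: [605.0, 20.2, 22.2]
orientation: [0.713, 0.701, -0.0, -0.0]
contact_force: [0.3, -3.1, -0.7]
finger_gap: 34.1
gripper_force: 1.0
```

Emit:
move_arm(
  dp=[
    [2,0,0],
    [1.5,0,0],
  ],
  yaw=[0,0],
  claw=[0.4,0.4],
)

```text
clock: 9.95
tcp_pos: [605.1, 23.8, 22.2]
orientation: [0.713, 0.701, 0.0, -0.0]
contact_force: [0.6, -1.3, 1.3]
finger_gap: 34.2
gripper_force: 0.9
```

Emit:
move_arm(
  dp=[
    [1.5,0,0],
    [1,0,0],
  ],
  yaw=[0,0],
  claw=[0.4,0.4],
)

```text
clock: 10.15
tcp_pos: [605.1, 26.4, 22.2]
orientation: [0.713, 0.701, 0.0, -0.0]
contact_force: [-0.3, -1.9, 1.0]
finger_gap: 34.0
gripper_force: 0.9
```

Emit:
move_arm(
  dp=[
    [1.5,0,0],
    [1,0,0],
  ],
  yaw=[0,0],
  claw=[0.4,0.4],
)

```text
clock: 10.35
tcp_pos: [605.5, 27.3, 22.3]
orientation: [0.713, 0.701, -0.001, 0.001]
contact_force: [-0.2, -9.7, -0.7]
finger_gap: 34.6
gripper_force: 4.6
```

Emit:
move_arm(
  dp=[
    [-3,0,0],
    [-12,0,0],
    [-25,0,0],
    [0,0,-40],
    [0,0,-40],
    [0,0,-40],
    [-40,0,0],
    [-40,-40,0],
    [0,0,0],
  ],
  yaw=[0,0,0,0,0,0,0,0,0],
  claw=[0.4,0.4,0.4,0.4,0.4,0.3,0.2,0,0],
)

```text
clock: 11.25
tcp_pos: [564.0, -89.2, 141.7]
orientation: [0.714, 0.7, -0.001, -0.002]
contact_force: [-0.2, 1.6, 0.5]
finger_gap: -0.1
gripper_force: 0.0
```

```bash
python3 - <<'E'
from h import *
s=monitor.observe(); print(s["tcp_pos"],s["qpos"])
p,d=eyes.capture("top"); cv2.imwrite("pics/t2.png",p)
c=p[165:300,170:330]; cv2.imwrite("pics/c2.png",cv2.resize(c,None,fx=4.4,fy=4.4,interpolation=cv2.INTER_CUBIC))
m=eyes.camera_model("top"); H,S,V=cv2.split(cv2.cvtColor(p,cv2.COLOR_BGR2HSV))
g=roi((H>8)&(H<22)&(S>150)&(V>120),195,205,260,265); print("gate",wrect(m,rect(g),35))
gr=roi((H>40)&(H<80)&(S>100)&(V>80),205,265,240,295); print("green",ray(m,[rect(gr).mean(0)],42))
E
```

```text
[564.02681222 -89.19986619 141.7453895 ] [-2.97044370e-01  3.54827311e-01 -1.38517572e-01  1.08139731e+00
 -7.03045440e-04  1.29441182e+00]
gate ((499.54656982421875, 169.03536987304688), (126.08351135253906, 18.304576873779297), 8.901676177978516)
green [[378.9777002  144.50381797]]
```

View pics/c2.png

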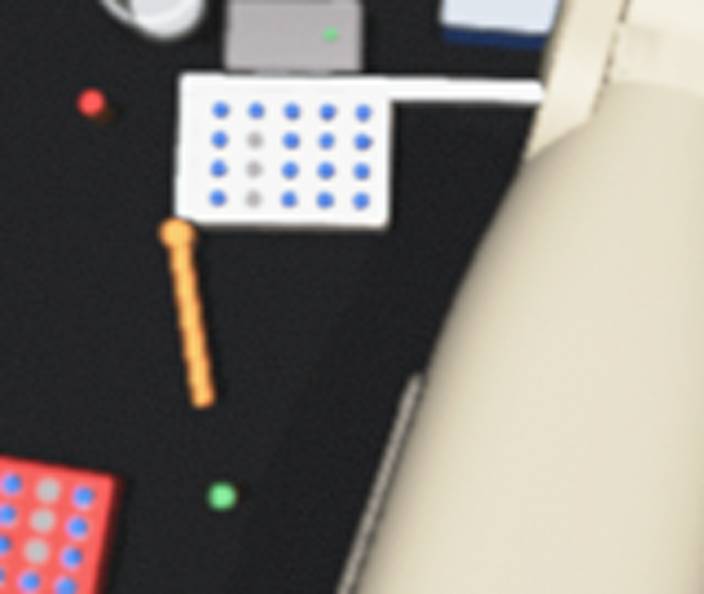

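The rack sits in the corner at crop (285,150), and the gate and vials have not moved. I'll turn the tool back, press the front once more gently to be sure it is square, then go to the gate.

Emit:
move_arm(
  dp=[
    [0,0,0],
    [0,0,0],
    [0,0,0],
    [0,0,0],
    [0,0,0],
    [0,0,0],
    [0,0,0],
    [0,0,0],
    [0,0,0],
    [0,0,0],
    [0,0,0],
    [0,0,0],
  ],
  yaw=[-0.14,-0.14,-0.14,-0.14,-0.14,-0.14,-0.14,-0.14,-0.14,-0.14,-0.14,-0.03],
  claw=[0,0,0,0,0,0,0,0,0,0,0,0],
)

```text
clock: 12.5
tcp_pos: [568.5, -85.6, 142.2]
orientation: [0.007, 1.0, 0.0, 0.0]
contact_force: [-0.0, 0.1, 0.4]
finger_gap: -0.4
gripper_force: 0.0
```

Emit:
move_arm(
  dp=[
    [45,0,0],
    [0,45,0],
    [0,45,0],
    [0,45,0],
    [0,45,0],
    [0,8,30],
    [0,0,40],
    [0,0,30],
    [0,0,18],
    [0,0,0],
  ],
  yaw=[0,0,0,0,0,0,0,0,0,0],
  claw=[0,0,0,0,0,0,0,0,0,0],
)

```text
clock: 13.5
tcp_pos: [523.8, 103.0, 21.5]
orientation: [0.009, 1.0, 0.0, -0.003]
contact_force: [-1.0, 0.5, -0.1]
finger_gap: 0.1
gripper_force: 0.0
```

Emit:
move_arm(
  dp=[
    [-10,0,0],
    [-8,0,0],
    [-3,0,0],
    [-2,0,0],
    [-1,0,0],
  ],
  yaw=[0,0,0,0,0],
  claw=[0,0,0,0,0],
)

```text
clock: 14.0
tcp_pos: [550.4, 102.2, 24.8]
orientation: [0.009, 1.0, 0.0, 0.0]
contact_force: [-2.9, 0.7, 1.2]
finger_gap: -0.2
gripper_force: 1.1
```

Emit:
move_arm(
  dp=[
    [-2,0,0],
    [-1,0,0],
  ],
  yaw=[0,0],
  claw=[0,0],
)

```text
clock: 14.2
tcp_pos: [550.6, 102.3, 24.1]
orientation: [0.008, 1.0, 0.0, -0.002]
contact_force: [-9.2, 0.5, 5.4]
finger_gap: -0.2
gripper_force: 4.2
```

Emit:
move_arm(
  dp=[
    [3,0,0],
    [12,0,0],
    [25,0,0],
    [0,0,-40],
    [0,0,-45],
    [36,30,0],
    [0,35,0],
    [0,39,0],
    [0,0,40],
    [0,0,30],
    [0,0,15],
    [0,0,0],
  ],
  yaw=[0,0,0,0,0,0,0,0,0,0,0,0],
  claw=[0,0,0,0,0,0,0,0,0,0,0,0],
)

```text
clock: 15.4
tcp_pos: [477.2, 207.1, 22.2]
orientation: [0.008, 1.0, -0.0, -0.002]
contact_force: [-0.3, -0.3, 0.3]
finger_gap: -0.1
gripper_force: 0.0
```

Emit:
move_arm(
  dp=[
    [1,-12,0],
    [1,-11,0],
    [0,-12,0],
    [-1,-12,0],
    [-4,-12,0],
    [-6,-11,0],
    [-7,-9,0],
    [-8,-9,0],
    [-8,-6,0],
    [-8,-5,0],
    [-7,-3,0],
    [-4,-3,0],
  ],
  yaw=[0,0,0,0,0,0,0,0,0,0,0,0],
  claw=[0,0,0,0,0,0,0,0,0,0,0,0],
)

```text
clock: 16.6
tcp_pos: [529.1, 101.4, 24.2]
orientation: [0.008, 1.0, 0.0, 0.0]
contact_force: [-0.6, -0.3, -0.3]
finger_gap: 0.1
gripper_force: 0.2
```

Emit:
move_arm(
  dp=[
    [-2,0,0],
    [-2,0,0],
    [0,0,0],
  ],
  yaw=[0,0,0],
  claw=[0,0,0],
)

```text
clock: 16.9
tcp_pos: [532.3, 101.7, 24.3]
orientation: [0.008, 1.0, 0.0, 0.0]
contact_force: [0.5, 0.1, -0.1]
finger_gap: 0.4
gripper_force: 0.0
```

Emit:
move_arm(
  dp=[
    [-2,0,0],
    [-1,0,0],
    [-1,0,0],
  ],
  yaw=[0,0,0],
  claw=[0,0,0],
)

```text
clock: 17.2
tcp_pos: [536.1, 101.6, 24.3]
orientation: [0.008, 1.0, -0.0, -0.0]
contact_force: [-0.6, -0.1, -0.5]
finger_gap: -0.4
gripper_force: 0.2
```

Emit:
move_arm(
  dp=[
    [-1,0,0],
    [-1,0,0],
  ],
  yaw=[0,0],
  claw=[0,0],
)

```text
clock: 17.4
tcp_pos: [536.8, 101.5, 24.2]
orientation: [0.008, 1.0, 0.0, -0.001]
contact_force: [-5.6, -0.6, 4.9]
finger_gap: -0.1
gripper_force: 3.3
```

The gate is at its stop at the expected place. Backing off and checking.

Emit:
move_arm(
  dp=[
    [3,0,0],
    [10,0,0],
    [20,0,0],
    [0,0,-40],
    [0,0,-45],
    [0,0,-45],
    [0,-45,0],
    [0,-45,0],
    [0,-45,0],
    [0,-45,0],
    [0,-45,0],
    [0,0,0],
  ],
  yaw=[0,0,0,0,0,0,0,0,0,0,0,0],
  claw=[0,0,0,0,0,0,0,0,0,0,0,0],
)

```text
clock: 18.6
tcp_pos: [501.6, -127.9, 154.5]
orientation: [0.012, 1.0, -0.001, 0.001]
contact_force: [-0.2, 0.5, 0.1]
finger_gap: 0.0
gripper_force: 0.0
```

```bash
python3 - <<'E'
from h import *
p,d=eyes.capture("top"); m=eyes.camera_model("top")
cv2.imwrite("pics/c3.png",cv2.resize(p[165:300,140:300],None,fx=4.4,fy=4.4,interpolation=cv2.INTER_CUBIC))
H,S,V=cv2.split(cv2.cvtColor(p,cv2.COLOR_BGR2HSV))
g=roi((H>8)&(H<22)&(S>150)&(V>120),195,205,280,265); print("gate",wrect(m,rect(g),35))
n,l,st,c=cv2.connectedComponentsWithStats(roi(((H>100)&(H<130)&(S>90)).astype(np.uint8),215,185,258,216))
w=ray(m,c[1:][st[1:,4]>3],48).astype(np.float32); print(len(w),"caps",w.mean(0),cv2.minAreaRect(w))
# row yaw from right-hand columns
k=np.polyfit(w[np.argsort(-w[:,0])[:5],1],w[np.argsort(-w[:,0])[:5],0],1); print("row slope (rail 0.0153)",k)
for nm,mk in(("green",roi((H>40)&(H<80)&(S>100)&(V>80),205,265,240,295)),("red",roi(((H<8)|(H>172))&(S>150)&(V>100),180,178,200,198))): print(nm,ray(m,[rect(mk).mean(0)],42))
E
```

```text
gate ((548.4253540039062, 124.59483337402344), (124.4814224243164, 17.780555725097656), 85.89269256591797)
17 caps [607.3253   97.35295] ((605.5045166015625, 101.6047592163086), (96.67131042480469, 60.55658721923828), 88.89452362060547)
row slope (rail 0.0153) [1.73375783e-02 6.33796352e+02]
green [[378.9777002  144.50381797]]
red [[641.29437699 237.01234161]]
```

View pics/c3.png

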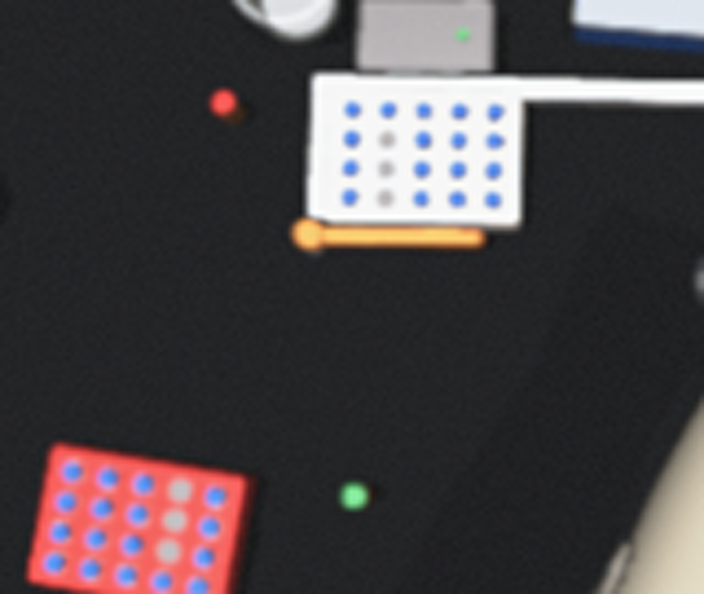

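The rack is square in the corner at crop (415,150), with its cap row parallel to the rail to within 0.002 rad. The gate lies shut across its front from (305,235) to (480,237). The vials have not moved.

```bash
python3 -c "
from bench import order; print(order.sign_off())"
```

```text
the job is handed in; nothing more can be done
None
```

The white rack is docked square against the back rail and end stop, the orange gate is shut across its front, and the job is handed in at about 19 s on the robot's clock.

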